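Raise the sash to its catch and slide the bottle tray in

TASK

Raise the sliding sash of the small bench enclosure to the working height by its front lip, until its spring catch near the height mark has snapped and holds it up by itself; go by feel and do not force it against the stop (stay under about 25 N). Then gently push the tray with the standing bottle along its runners, in under the raised sash, until it is fully home against the stop at the back. Leave the bottle upright in the tray and everything else where it is.

Things in the scene. Friction and masses are not known exactly. Their poses are not given: they have to be found in the camera images.
- enclosure: White and aluminium bench enclosure, 400 mm wide, 424 mm high, fixed. Origin on the worktop in the sash plane, mid width; x points into it (away from the robot), y left, z up: the 'frame' of all frame numbers. Stiles 30 mm wide, 36 deep, at y = +-185. Floor 8 mm thick, x = -65 to 79; its tongue (y = -132 to -8) reaches forward to x = -235. Roof 300 mm up behind the sash.
- sash: Clear sash in an aluminium frame, 336 mm wide, 0.6 to 0.78 kg, slides vertically, 160 mm at most. Origin: lowest line of its lip bar, mid width; axes as the frame. Down, it is at frame (-26, 0, 75) mm. Balance springs carry only part of its weight: lifting takes 2 to 6 N, and it sinks back when let go unless the catch holds it. More than 30 N on it counts as forcing.
- lip (a point): Point to push up at: lowest line of the lip bar, on the sash at y = 90 mm left of its middle, clear of the tray (y = 50 to 140 is clear). The lip runs along the sash's lower edge: a round bar, 10 mm diameter, 310 mm long (y), joined to the sash by a 7 mm plate; its front is 25 mm before the sash face, 5 mm before this point. Sash down, 67 mm are free below it over the floor.
- height_mark (a point): Long scribed line in a short scale on the front of the left stile (same on the right), frame (-18, 185, 185) mm: the nominal height of the lip's underside when raised. The catch holds the sash with its lip within 20 mm above or below this mark, newly set each time and not measured. Its black block is clamped on the left stile, some 130 mm above the mark, and moves with that setting.
- catch_bar (a point): Steel pin on the sash's left edge, frame (-32, 176, 210) mm when down, that works the catch. Rising, from 16 mm below the holding height it meets a sprung roller (5 to 9 N more to lift), which gives way half way there; 1 to 2 mm above the holding height a hard stop ends the travel. Let go, the sash settles up to 3 mm on to the roller and stays.
- tray: Grey tray, 155 mm long (x), 90 wide, 0.28 to 0.56 kg, loose on the 8 mm floor between two runners 12 mm high, 4 mm play a side. Origin at its underside below the bottle; x into the enclosure. Upright front plate: 86 wide, top 60 over the underside, outer face at x = -123. Back end at x = 35. Starts at frame x = -85 to -60, y = -70. Slides at 2 to 6 N.
- back_stop (a point): Middle of the front face of the rubber stop inside the enclosure, frame (65, -70, 18) mm. The tray is fully home with its back end on this face: tray origin at frame x = 30 mm.
- bottle: Brown glass reagent bottle with red cap, 44 mm diameter, 104 mm high, loose, standing in the tray's pocket. Origin at the centre of its underside, z up. Its top is 117 mm over the worktop, so it passes only under the raised sash.
- bulb: Dark red rubber pipette bulb, 60 x 86 x 48 mm, lying on the worktop at the right; origin at its underside. A bystander.
- petri_a: Shallow round dish, 60 mm diameter, 14 mm high, on the worktop at the right; origin at its underside. A bystander.
- roll: Roll of tape lying flat, 98 mm diameter, 25 mm high, on the worktop at the left; origin at its underside. A bystander.

How it is judged:
By the outcome, as a careful person would: the job done as asked, in the order asked, and still so for the second after the job is handed in, with the robot touching nothing.
It also fails if it takes over 67 s, if anything falls off the work surface, if the arm or the gripper's body presses on something with over 40 N, if the wrist force passes 120 N, or if a joint passes its speed limit or range.

ROBOT

A 7-joint arm with a two-finger parallel gripper is mounted at the origin on a cart in front of the work surface, level with it; the furniture and walls round the work are solid. World frame = base frame: x ahead of the robot, y to its left, z up, the work surface at z = 0. Lengths are in mm, angles in rad, forces in N, time in s.
With the tool pointing down it reaches from about 425 to 925 mm from the base axis. Payload 6.8 kg.
Tool frame: the origin (TCP) lies on the mounting face of the last link; the fingertips stand 182 mm ahead of it and the grasp point (between the pads) lies 163 mm ahead of it; z points along the fingers, y is the line along which they close (so a half turn about z gives the same grasp; the last joint's range is limited). The gripper opens to 88 mm and grips with 3 to 60 N. Pads are 20 mm wide; open, the fingers measure 115 mm over their backs; the gripper's body (75 mm by 178 mm) begins 61 mm behind the grasp point.
Start: joints at [1.132, 0.477, 0.022, 1.555, -0.011, 1.109, -0.083], TCP at [219.246, -638.415, 404.664] pointing down, gripper open.
Joint ranges: [-2.96, 2.96], [-0.34, 2.1], [-1.41, 1.46], [0.24, 2.44], [-1.37, 4.51], [0.17, 1.92], [-2.96, 2.96]. Speed limits (rad/s): [2.39, 2.39, 3.14, 3.14, 3.14, 3.14, 3.14].

INTERFACE

Orientations are given as [roll, pitch, yaw] about the fixed x, y, z axes, in that order (R = Rz(yaw) Ry(pitch) Rx(roll)).
In Python, from bench import r gives the robot as it stands.
- The arm moves only by the shell command python3 -m pendant 'ROWS' [OPENING] [FORCE]. ROWS is JSON, a list that holds one entry, the list of rows, each a list of 6 numbers: the shift along the tool's x, y, z as a fraction of full scale, then the turn, a rotation vector about the tool's x, y, z as a fraction of full scale. A call has 1 to 10 rows; each row shifts and turns the commanded pose from where the row before left it, along the tool's axes as they then stand; what a row does not reach is not made up. Full scale, the value 1, is 20 cm for a shift and 120 degrees for a turn. A row lasts 1/12 s, in which the tool goes at most 41.7 mm and 7.16 degrees, less where a joint would pass 70% of its speed; a pose out of reach is approached as far as the arm can. A call with a number of a shift or a turn outside -1 to 1 is refused whole. A call with a gripper value outside its range is refused whole. OPENING is the gripper's target within -1 to 1 (fully open at 1, half-way at 0, shut at -1), set as the call begins (- or left out, the last holds). The fingers move at their own pace and stop on an object; FORCE is the grip in N (left out, the last holds). Time passes only in rows, so rows that do not move let the fingers close. It gives the time, the measured TCP pose, the force, the opening and the grip force at its end, in the units of the state.
- r.get_state(): the state, without advancing time (a new reading comes with each control period).
- r.capture(name): name is "scene" or "side" or "wrist"; returns a dict with "img" (384x512x3 uint8, red, green, blue), "fovy" (degrees; the focal length in pixels is half the picture's height over the tangent of half this angle, whatever the lens; pixels are square), "cx", "cy" (the principal point, pixels), "position" and "rotation" of the camera in the world. Camera axes: x right, y up, looking along -z (the intrinsics and any distortion apply to the point x, -y, -z); pixel columns grow to the right and rows downward; lengths in mm; the calibration is good to about 2 mm. A picture is of the moment at which its call begins. There is no depth.
- r.finish_job(): hands the job in; it is judged then, once.
Trained networks look in a picture, given as the dict that the camera call returned (one of the last four; its "shot" number tells which), for a name from the list of things; names that differ only in an ending like _2 or _b are one class to them, and where a whole thing is asked for, a point or a joint stands for the part that bears it (a point fixed in the world has none). Each returns a list of dicts, best first, with "score" (0 to 1); they miss things now and then, are a little off and sometimes report something else, mostly with a low value. They report only what shows in the picture. A call takes as long as a camera call.
- r.trace(picture, label): "region" (384x512 bool, what is visible of it) and "bbox" ([centre column, centre row, width, height] in pixels, round what is visible of it).
The state is a dict: "time": time; "q": joint angles; "joint_velocities": joint speeds; "effort": joint torques, N m; "tcp_pos": TCP position; "tcp_rot": TCP orientation; "contact_force": force on the tool from outside, world axes, zero at the start; "wrist_torque": the same for the moment, N m; "width": opening from 0.0 (shut) to 1.0 (fully open); "gripper_force": force on a finger pad.
Only numpy, scipy, OpenCV 4.12 (cv2) and the standard library are available. Lean on these libraries where they do the work, as an engineer would, in place of code of your own. Each camera call takes 0.05 s, during which the arm holds its last target. There are 200 camera calls.

## Working session

There is one attempt and no reset: what is moved stays moved. The work goes in short steps, Python scripts to look and compute and a shell command to move; the robot and the scene stay as the last step left them, time stands still between calls to the robot, and variables do not carry over. Pictures are saved under pics/ and viewed, at most 10 in all, crops included, and the job is handed in when it is done.

```bash
mkdir -p pics; ls
python3 - <<'E'
from bench import r
import cv2,numpy as np
s=r.get_state(); print({k:np.round(v,3).tolist() for k,v in s.items()})
for n in ["scene","side"]:
    c=r.capture(n); cv2.imwrite(f"pics/{n}0.png",c["img"][...,::-1])
    print(n,c["fovy"],c["cx"],c["cy"],np.round(c["position"],1),np.round(c["rotation"],3).tolist(),[k for k in c if k!='img'])
    for l in ["enclosure","sash","tray","bottle","height_mark","lip","back_stop","bulb","petri_a","roll","catch_bar"]:
        t=r.trace(c,l)
        print(l,[(round(d["score"],2),np.round(d["bbox"],0).tolist()) for d in t[:2]])
E
```

```text
pics
{'time': 0.0, 'q': [1.132, 0.478, 0.022, 1.556, -0.012, 1.109, -0.083], 'joint_velocities': [0.0, 0.001, -0.0, -0.0, -0.001, -0.001, -0.001], 'effort': [-0.001, -58.285, 1.534, -27.261, -0.054, 0.017, 0.0], 'tcp_pos': [219.168, -638.128, 403.703], 'tcp_rot': [-3.14, 0.0, 0.331], 'contact_force': [0.175, -0.894, 0.042], 'wrist_torque': [0.063, 0.045, 0.032], 'gripper_force': 0.0, 'width': 0.995}
scene 46.47617520311601 251.23814126957117 200.35057401136936 [-499.3 -759.8  703.5] [1.151, 0.02, -0.979] ['fovy', 'cx', 'cy', 'position', 'rotation', 'shot']
enclosure [(0.82, [256.0, 175.0, 118.0, 172.0])]
sash [(0.85, [246.0, 176.0, 91.0, 82.0])]
tray []
bottle [(0.85, [256.0, 214.0, 13.0, 25.0])]
height_mark [(0.83, [254.0, 175.0, 120.0, 173.0])]
lip [(0.76, [247.0, 175.0, 86.0, 80.0]), (0.6, [256.0, 176.0, 117.0, 175.0])]
back_stop [(0.72, [255.0, 176.0, 115.0, 170.0])]
bulb [(0.63, [341.0, 272.0, 16.0, 14.0])]
petri_a [(0.74, [352.0, 261.0, 22.0, 14.0])]
roll [(0.78, [159.0, 225.0, 29.0, 22.0])]
catch_bar [(0.65, [247.0, 176.0, 89.0, 81.0]), (0.41, [254.0, 176.0, 120.0, 172.0])]
side 44.87605876489443 259.54507842069097 196.05638819929425 [-16.4 891.4 813.6] [1.029, -0.02, -2.566] ['fovy', 'cx', 'cy', 'position', 'rotation', 'shot']
enclosure [(0.61, [228.0, 184.0, 174.0, 214.0])]
sash [(0.58, [219.0, 194.0, 80.0, 117.0])]
tray [(0.73, [264.0, 242.0, 63.0, 36.0])]
bottle [(0.95, [252.0, 222.0, 17.0, 33.0]), (0.67, [228.0, 184.0, 176.0, 217.0])]
height_mark [(0.57, [227.0, 186.0, 179.0, 218.0])]
lip [(0.95, [221.0, 195.0, 78.0, 119.0])]
back_stop [(0.58, [227.0, 184.0, 177.0, 214.0])]
bulb [(0.26, [230.0, 327.0, 39.0, 41.0])]
petri_a [(0.43, [307.0, 191.0, 20.0, 12.0])]
roll [(0.75, [232.0, 326.0, 40.0, 37.0])]
catch_bar [(0.75, [219.0, 194.0, 78.0, 118.0])]
```

View images.

Run:
```python
import cv2,numpy as np
a=cv2.imread("pics/scene0.png")[70:310,140:380]; b=cv2.imread("pics/side0.png")[60:350,130:370]
a=cv2.resize(a,(480,480),interpolation=cv2.INTER_CUBIC)
cv2.imwrite("pics/v1.png",cv2.resize(cv2.imread("pics/scene0.png")[70:310,130:410],None,fx=2.5,fy=2.5,interpolation=cv2.INTER_CUBIC)); cv2.imwrite("pics/v2.png",cv2.resize(cv2.imread("pics/side0.png")[60:350,110:390],None,fx=2,fy=2,interpolation=cv2.INTER_CUBIC))
```

```text
(no output)
```

View pics/v1.png

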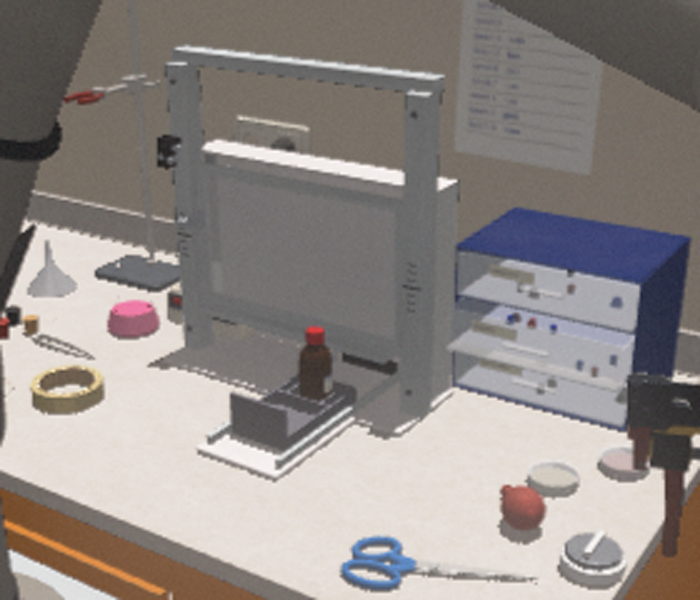

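View pics/v2.png

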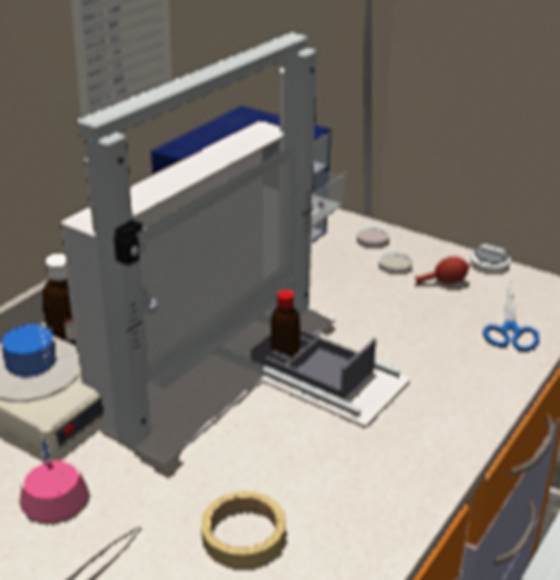

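```bash
cat > h.py <<'E'
from bench import r
import cv2,numpy as np
from scipy.spatial.transform import Rotation as R
from scipy.optimize import least_squares
def proj(c,P):
    rot=np.array(c["rotation"]); M=rot if rot.shape==(3,3) else R.from_euler("xyz",rot).as_matrix()
    p=(np.atleast_2d(P)-c["position"])@M; f=192/np.tan(np.radians(c["fovy"])/2)
    return np.c_[c["cx"]+f*p[:,0]/-p[:,2], c["cy"]-f*p[:,1]/-p[:,2]]
def world(v,P):
    P=np.atleast_2d(P); c,s=np.cos(v[2]),np.sin(v[2])
    return np.c_[v[0]+c*P[:,0]-s*P[:,1], v[1]+s*P[:,0]+c*P[:,1], P[:,2]]
E
python3 - <<'E'
from h import *
cs,cd=r.capture("scene"),r.capture("side")
A=[((-235,-8,8),(210,248.8)),((-235,-132,8),(240.8,257.2)),((-65,200,8),(190,215.2)),((-65,-200,8),(285.2,243.2)),((-18,200,424),(200,90)),((-18,-200,424),(306.4,102))]
B=[((-235,-8,8),(292.5,269)),((-235,-132,8),(313.5,250)),((-65,200,8),(192.5,295)),((-65,-200,8),(276.5,223.5))]
def f(v):
    return np.r_[(proj(cs,world(v,[a[0] for a in A]))-[a[1] for a in A]).ravel(),(proj(cd,world(v,[a[0] for a in B]))-[a[1] for a in B]).ravel()]
s=least_squares(f,[500,0,0],loss="soft_l1"); print(s.x, "\n",np.round(f(s.x).reshape(-1,2),1))
# bottle
bx=[r.trace(cs,"bottle")[0]["bbox"],r.trace(cd,"bottle")[0]["bbox"]]
g=lambda p:np.r_[proj(cs,np.r_[p,60])[0]-bx[0][:2],proj(cd,np.r_[p,60])[0]-bx[1][:2]]
b=least_squares(g,s.x[:2]); print("bottle",b.x,np.round(g(b.x),1))
c,n=np.cos(s.x[2]),np.sin(s.x[2]); print("bottle in frame",np.array([[c,n],[-n,c]])@(b.x-s.x[:2]))
for nm,cc in(("scene",cs),("side",cd)):
    img=cc["img"][...,::-1].copy(); img=cv2.resize(img,None,fx=2.5,fy=2.5,interpolation=cv2.INTER_CUBIC)
    L=[((-26,-155,75),(-26,155,75)),((-18,170,185),(-18,200,185)),((-18,200,8),(-18,200,424)),((-18,-200,8),(-18,-200,424)),((-235,-8,8),(-235,-132,8)),((-65,200,8),(-65,-200,8)),((-18,170,185+130),(-18,200,185+130))]
    for l in L:
        q=proj(cc,world(s.x,l))*2.5+1; cv2.line(img,*[tuple(int(t) for t in k) for k in q],(0,0,255),1)
    x0,y0=(300,150) if nm=="scene" else (250,140)
    cv2.imwrite(f"pics/ov_{nm}.png",img[y0:y0+590,x0:x0+390])
cv2.imwrite("pics/ov.png",np.hstack([cv2.imread("pics/ov_scene.png"),cv2.imread("pics/ov_side.png")]))
E
```

```text
[ 6.50984077e+02  4.15519744e+01 -5.48361443e-04] 
 [[-2.  -0.6]
 [-0.1  2.3]
 [ 2.8 -2.6]
 [ 4.2 -1.8]
 [-7.   4.4]
 [-6.7  5. ]
 [ 0.2  2.1]
 [ 0.7 -2.4]
 [-0.1 -4. ]
 [-0.9 -5.7]]
bottle [586.37098989 -29.41653294] [ 0.7  2.5 -1.   1. ]
bottle in frame [-64.57416145 -71.00392801]
```

View pics/ov.png

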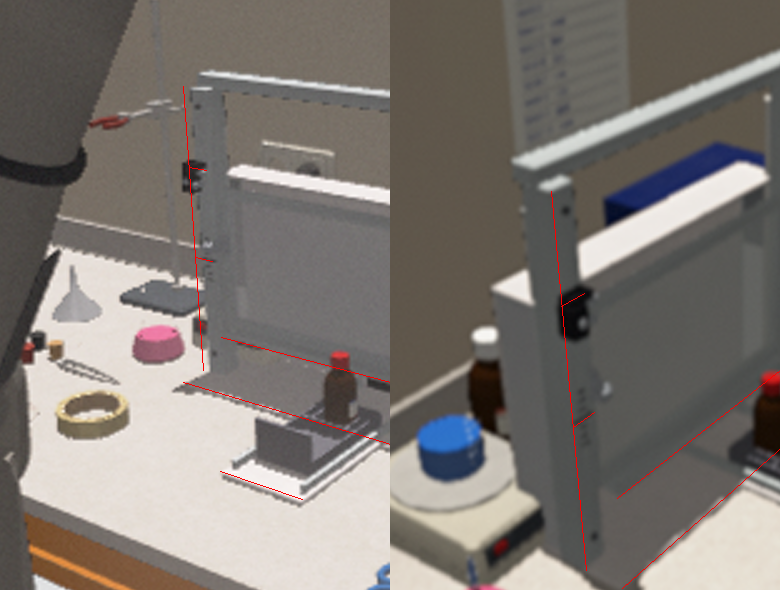

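```bash
python3 - <<'E'
from h import *
cs,cd=r.capture("scene"),r.capture("side")
A=[((-235,-8,8),(210,248.8)),((-235,-132,8),(240.8,257.2)),((-18,200,8),(204,208.8)),((-18,200,395),(197,96))]
B=[((-235,-8,8),(292.5,269)),((-235,-132,8),(313.5,250))]
def f(v):
    return np.r_[(proj(cs,world(v,[a[0] for a in A]))-[a[1] for a in A]).ravel(),(proj(cd,world(v,[a[0] for a in B]))-[a[1] for a in B]).ravel()]
s=least_squares(f,[650,40,0],loss="soft_l1"); print(s.x, "\n",np.round(f(s.x).reshape(-1,2),1))
# px for tests
for n,bs,bd,z in [("roll",(159,225),(232,326),12),("bottletop",None,None,117)]:
    if bs is None: continue
    for cc,b in((cs,bs),(cd,bd)):
        print(n,least_squares(lambda p:proj(cc,np.r_[p,z])[0]-b,[450,200]).x)
for l in ["bulb","petri_a","tray"]:
    for cc in (cs,cd):
        for t in r.trace(cc,l)[:1]:
            print(l,round(t["score"],2),least_squares(lambda p:proj(cc,np.r_[p,15])[0]-t["bbox"][:2],[450,0]).x)
w=r.capture("wrist"); print(w["fovy"],w["position"],w["rotation"])
E
python3 -m pendant '[[[0.2,0.05,-0.1,0,0,-0.05],[0.1,-0.17,0,0,0,-0.05],[0.1,-0.17,0,0,0,-0.05],[0.1,-0.17,0,0,0,-0.03],[0,-0.2,0,0,0,0],[0,-0.2,0,0,0,0],[0,-0.2,0,0,0,0],[0,-0.2,0,0,0,0]]]' -1
```

```text
[ 6.55072176e+02  3.43594440e+01 -2.22849257e-02] 
 [[-0.7 -1. ]
 [ 0.7  2.3]
 [ 0.1 -1.2]
 [-0.1  6.9]
 [-0.7  1.1]
 [ 0.6 -2.9]]
roll [444.34923529 270.43529066]
roll [434.09524396 283.2244206 ]
bulb 0.48 [ 491.71714089 -368.00826434]
bulb 0.58 [ 494.11867461 -358.50028411]
petri_a 0.7 [ 560.77264588 -376.54464173]
petri_a 0.73 [ 579.42858356 -355.35246225]
tray 0.68 [539.44067901 -31.79052495]
tray 0.98 [541.9713977  -24.00800551]
67.40082533307769 [ 283.54183066 -616.03610664  384.91063501] [-2.55460635e-01  8.71572960e-04 -1.24078992e+00]
time: 2.52
tcp_pos: [150.5, -394.1, 422.8]
tcp_rot: [3.141, 0.0, 0.708]
contact_force: [-0.3, -0.3, 1.3]
width: 0.437
gripper_force: 0.0
```

```bash
python3 -m pendant '[[[0.2,0.025,0,0,0,0],[0.2,0.025,0,0,0,0],[0.2,0.025,0,0,0,0],[0.2,0.025,0,0,0,0],[0.2,0.025,0,0,0,0],[0.2,0.025,0,0,0,0],[0.2,0.025,0,0,0,0],[0.2,0.025,0,0,0,0],[0.18,0.025,0,0,0,0]]]'; python3 -m pendant '[[[0,0,0,0,0,0.057],[0,0,0,0,0,0.057],[0,0,0,0,0,0.056],[0,0,0,0,0,0.056],[0,0,0,0,0,0.056],[0,0,0,0,0,0.056],[0,-0.2,0,0,0,0],[0,-0.2,0,0,0,0],[0,-0.2,0,0,0,0],[0,-0.2,0,0,0,0]]]'; python3 -c "
from bench import r;print(r.get_state()['q'])"
```

```text
time: 3.27
tcp_pos: [453.0, -196.6, 423.3]
tcp_rot: [3.141, -0.001, 0.708]
contact_force: [0.2, -1.1, -0.5]
width: 0.004
gripper_force: 0.0
time: 4.1
tcp_pos: [451.0, -36.9, 423.1]
tcp_rot: [3.141, -0.001, -0.001]
contact_force: [1.2, -0.5, 0.5]
width: 0.006
gripper_force: 0.0
[ 0.39798379  0.11973555 -0.48590083  2.01441263  0.06586729  1.02137927
 -1.69126994]
```

```bash
python3 -m pendant '[[[0,-0.19,0.1,0,0,0],[0,-0.19,0.1,0,0,0],[0,-0.19,0.1,0,0,0],[0,-0.19,0.1,0,0,0],[0,0,0,0,0.058,0],[0,0,0,0,0.058,0],[0,0,0,0,0.058,0],[0,0,0,0,0.058,0],[0,0,0,0,0,0]]]';  python3 -c "
from bench import r;print(r.get_state()['q'])"
```

```text
time: 4.85
tcp_pos: [450.7, 108.7, 345.0]
tcp_rot: [3.137, -0.469, 0.002]
contact_force: [-0.7, 0.8, -0.2]
width: 0.005
gripper_force: 0.0
[-0.02018264  0.15171936 -0.44623032  2.23486893  0.6861454   0.42763898
 -2.60020558]
```

```bash
python3 -m pendant '[[[0,0,0,0,0,-0.058],[0,0,0,0,0,-0.058],[0,0,0,0,0,-0.058],[0,0,0,0,0,-0.058],[0,0,0,0,0,-0.058],[0,0,0,0,0,-0.058],[0,0,0,0,0,-0.058],[0,0,0,0,0,-0.058],[0,0,0,0,0,-0.058],[0,0,0,0,0,-0.058]]]';  python3 -m pendant '[[[0,0,0,0,0,-0.058],[0,0,0,0,0,-0.058],[0,0,0,0,0,-0.058],[0,0,0,0,0,-0.058],[0,0,0,0,0,-0.058],[0,0,0,0,0,-0.058],[0,0,0,0,0,-0.058],[0,0,0,0,0,-0.058],[0,0,0,0,0,-0.058],[0,0,0,0,0,-0.058]]]'; python3 -c "
from bench import r;print(r.get_state()['q'])"; python3 -m pendant '[[[0,0,0,0,0,-0.057],[0,0,0,0,0,-0.057],[0,0,0,0,0,-0.057],[0,0,0,0,0,-0.057],[0,0,0,0,0,-0.056],[0,0,0,0,0,-0.056]]]'; python3 -c "
from bench import r;print(r.get_state()['q'])"
```

```text
time: 5.68
tcp_pos: [452.0, 108.4, 345.4]
tcp_rot: [2.703, -0.15, 1.252]
contact_force: [0.4, -0.7, 0.2]
width: 0.008
gripper_force: 0.0
time: 6.52
tcp_pos: [451.9, 108.4, 345.4]
tcp_rot: [2.832, 0.348, 2.378]
contact_force: [0.1, -0.5, 0.1]
width: 0.006
gripper_force: 0.0
[ 0.29987151  0.20262122 -0.79421865  2.2126022   0.79899549  0.490097
 -0.25232645]
time: 7.02
tcp_pos: [451.9, 108.3, 345.4]
tcp_rot: [-3.135, 0.462, -3.137]
contact_force: [-0.6, 0.0, -0.2]
width: 0.006
gripper_force: 0.0
[ 0.39690124  0.22652281 -0.90485172  2.20797177  0.84802579  0.51624927
  0.42171511]
```

```bash
python3 -m pendant '[[[0.103,0,0.116,0,0,0],[0.103,0,0.116,0,0,0],[0.103,0,0.116,0,0,0],[0.103,0,0.116,0,0,0],[0.103,0,0.116,0,0,0],[0,0,0,0,-0.056,0],[0,0,0,0,-0.056,0],[0,0,0,0,-0.056,0],[0,0,0,0,-0.056,0]]]';  python3 -c "
from bench import r;print(r.get_state()['q'])"
```

```text
time: 7.77
tcp_pos: [414.1, 116.8, 184.1]
tcp_rot: [-3.068, 0.695, -3.046]
contact_force: [-0.3, 0.7, -2.1]
width: 0.005
gripper_force: 0.0
[ 0.45547647  0.8522589  -1.19930091  2.4317258   2.04952478  1.11320715
 -0.54015373]
```

```bash
python3 -m pendant '[[[-0.05,0,0.17,0,0,0],[0,0,0,0,-0.05,0],[0,0,0,0,-0.05,0],[0,0,0,0,-0.05,0],[0,0,0,0,-0.05,0],[0,0,0,0,0,0]]]';  python3 -c "
from bench import r;print(r.get_state()['q'])"
```

```text
time: 8.27
tcp_pos: [441.7, 121.9, 151.8]
tcp_rot: [-3.041, 1.03, -2.988]
contact_force: [-1.0, -0.8, -2.8]
width: 0.003
gripper_force: 0.0
[ 0.48797512  1.19684705 -1.22816366  2.4334448   2.54626934  1.52749184
 -0.50370421]
```

```bash
cat >> h.py <<'E'
def tip():
    s=r.get_state(); M=R.from_euler("xyz",s["tcp_rot"]).as_matrix(); p=np.array(s["tcp_pos"])
    print("tip",np.round(p+182*M[:,2]),"axes x,y,z",np.round(M.T,2).tolist(),"F",np.round(s["contact_force"],1),"t",round(s["time"],2))
    return M
E
python3 - <<'E'
from h import *
tip()
w=r.capture("wrist"); d=r.capture("side")
cv2.imwrite("pics/v4.png",np.hstack([cv2.resize(w["img"],(440,330)),cv2.resize(d["img"][100:340,140:400],(357,330))])[...,::-1])
E
```

```text
tip [598. 128.  59.] axes x,y,z [[-0.51, -0.08, -0.86], [-0.07, 1.0, -0.05], [0.86, 0.03, -0.51]] F [-1.  -0.8 -2.8] t 8.27
```

View pics/v4.png

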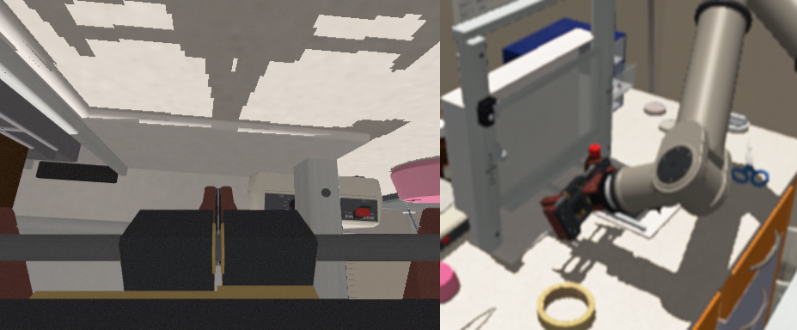

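```bash
python3 -m pendant '[[[0.05,0,-0.086,0,0,0],[0,0,0,0,-0.05,0],[0,0,0,0,-0.05,0],[0.13,-0.02,0.044,0,0,0],[0.13,-0.02,0.044,0,0,0],[0,0,0,0,0,0]]]';  python3 -c "
from h import *
tip();print(r.get_state()['q'])"
```

```text
time: 8.87
tcp_pos: [445.2, 118.0, 97.5]
tcp_rot: [-2.938, 1.214, -2.866]
contact_force: [-0.8, -0.5, 0.2]
width: 0.01
gripper_force: 0.0
tip [616. 128.  35.] axes x,y,z [[-0.34, -0.1, -0.94], [-0.08, 0.99, -0.07], [0.94, 0.06, -0.34]] F [-0.8 -0.5  0.2] t 8.87
[ 0.61188197  1.63212326 -1.26356397  2.40547148  3.03489302  1.69714511
 -0.14133029]
```

```bash
python3 -m pendant '[[[-0.042,-0.03,0.122,0,0,0],[-0.047,0,-0.017,0,0,0],[-0.047,0,-0.017,0,0,0],[-0.023,0,-0.008,0,0,0],[-0.014,0,-0.005,0,0,0],[0,0,0,0,0,0]]]';  python3 -c "
from h import *
tip();print(r.get_state()['q'])"
```

```text
time: 9.37
tcp_pos: [470.5, 118.0, 130.1]
tcp_rot: [-2.954, 1.223, -2.878]
contact_force: [-0.3, -0.4, -2.9]
width: 0.002
gripper_force: 0.8
tip [642. 129.  69.] axes x,y,z [[-0.33, -0.09, -0.94], [-0.09, 0.99, -0.06], [0.94, 0.06, -0.33]] F [-0.3 -0.4 -2.9] t 9.37
[ 0.62749334  1.56670393 -1.33477599  2.38020335  2.95271184  1.63670505
 -0.13219289]
```

```bash
python3 -m pendant '[[[-0.014,0,-0.005,0,0,0],[-0.014,0,-0.005,0,0,0],[-0.014,0,-0.005,0,0,0],[0,0,0,0,0,0]]]';  python3 -m pendant '[[[-0.014,0,-0.005,0,0,0],[-0.014,0,-0.005,0,0,0],[-0.014,0,-0.005,0,0,0],[0,0,0,0,0,0]]]'; python3 -c "
from h import *
tip();print(r.get_state()['q'])"
```

```text
time: 9.7
tcp_pos: [469.8, 118.6, 137.2]
tcp_rot: [-2.965, 1.221, -2.888]
contact_force: [-0.4, -1.7, -2.3]
width: 0.005
gripper_force: 1.1
time: 10.03
tcp_pos: [469.8, 119.1, 146.3]
tcp_rot: [-2.965, 1.221, -2.888]
contact_force: [-0.9, -2.2, -3.1]
width: 0.006
gripper_force: 1.4
tip [641. 130.  85.] axes x,y,z [[-0.33, -0.09, -0.94], [-0.09, 0.99, -0.06], [0.94, 0.06, -0.34]] F [-0.9 -2.2 -3.1] t 10.03
[ 0.6211317   1.52521874 -1.35949943  2.38988658  2.90231529  1.63916152
 -0.15011663]
```

```bash
python3 -m pendant '[[[-0.028,0,-0.01,0,0,0],[-0.028,0,-0.01,0,0,0],[-0.028,0,-0.01,0,0,0],[-0.028,0,-0.01,0,0,0],[-0.028,0,-0.01,0,0,0],[-0.014,0,-0.005,0,0,0],[0,0,0,0,0,0]]]'
python3 - <<'E'
from h import *
tip();print(np.round(r.get_state()['q'],3))
w=r.capture("scene"); d=r.capture("side")
cv2.imwrite("pics/v5.png",np.hstack([cv2.resize(w["img"][90:250,180:340],None,fx=2.5,fy=2.5),cv2.resize(d["img"][80:280,160:360],(400,400))])[...,::-1])
E
```

```text
time: 10.62
tcp_pos: [469.7, 121.5, 179.9]
tcp_rot: [-2.963, 1.223, -2.885]
contact_force: [-1.2, -0.8, -1.3]
width: 0.011
gripper_force: 1.3
tip [641. 133. 119.] axes x,y,z [[-0.33, -0.09, -0.94], [-0.09, 0.99, -0.06], [0.94, 0.06, -0.33]] F [-1.2 -0.8 -1.3] t 10.62
[ 0.603  1.402 -1.385  2.403  2.796  1.624 -0.221]
```

View pics/v5.png

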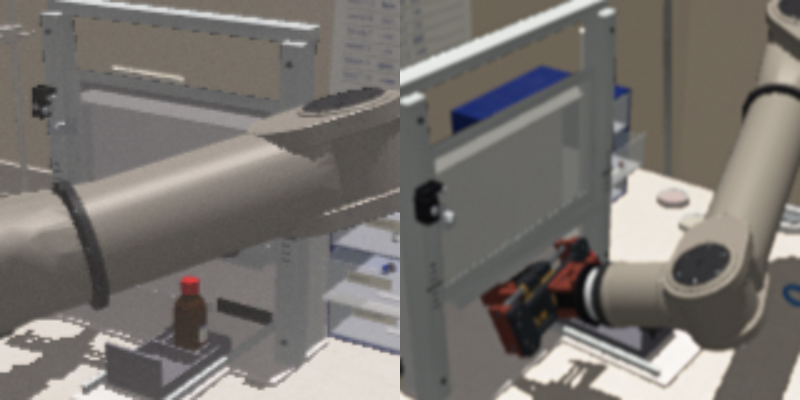

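```bash
for i in 1; do python3 -m pendant '[[[-0.0095,0,-0.0035,0,0,0],[-0.0095,0,-0.0035,0,0,0],[0,0,0,0,0,0]]]' | egrep 'pos|cont'; python3 -m pendant '[[[-0.0095,0,-0.0035,0,0,0],[-0.0095,0,-0.0035,0,0,0],[0,0,0,0,0,0]]]'| egrep 'pos|cont'; python3 -m pendant '[[[-0.0095,0,-0.0035,0,0,0],[-0.0095,0,-0.0035,0,0,0],[0,0,0,0,0,0]]]'| egrep 'pos|cont'; done
```

```text
tcp_pos: [469.7, 121.6, 182.7]
contact_force: [-0.9, -0.3, -3.1]
tcp_pos: [469.7, 121.7, 186.9]
contact_force: [-0.6, 0.2, -2.9]
tcp_pos: [469.7, 121.8, 191.0]
contact_force: [-1.2, -0.6, -3.6]
```

```bash
python3 -m pendant '[[[-0.0095,0,-0.0035,0,0,0],[-0.0095,0,-0.0035,0,0,0],[0,0,0,0,0,0]]]' | egrep 'pos|cont'; python3 -m pendant '[[[-0.0095,0,-0.0035,0,0,0],[-0.0095,0,-0.0035,0,0,0],[0,0,0,0,0,0]]]'| egrep 'pos|cont';python3 -c "
from h import *
tip();print(r.get_state()['q'])"
```

```text
tcp_pos: [469.6, 122.0, 195.0]
contact_force: [-0.3, -2.1, -2.7]
tcp_pos: [469.6, 122.1, 198.6]
contact_force: [0.3, -2.0, -5.5]
tip [641. 133. 137.] axes x,y,z [[-0.33, -0.09, -0.94], [-0.09, 0.99, -0.06], [0.94, 0.06, -0.34]] F [ 0.3 -2.  -5.5] t 11.97
[ 0.5928768   1.31552439 -1.38986164  2.40781015  2.72608659  1.60153566
 -0.27635214]
```

```bash
python3 -m pendant '[[[-0.0095,0,-0.0035,0,0,0],[0,0,0,0,0,0]]]' | egrep 'pos|cont'; python3 -m pendant '[[[-0.0095,0,-0.0035,0,0,0],[0,0,0,0,0,0]]]'| egrep 'pos|cont'
```

```text
tcp_pos: [469.5, 122.1, 199.9]
contact_force: [2.3, -1.8, -10.1]
tcp_pos: [469.4, 122.3, 202.4]
contact_force: [-0.0, -4.0, -8.1]
```

```bash
python3 -m pendant '[[[-0.0095,0,-0.0035,0,0,0],[0,0,0,0,0,0]]]' | egrep 'pos|cont'; python3 -m pendant '[[[-0.0095,0,-0.0035,0,0,0],[0,0,0,0,0,0]]]'| egrep 'pos|cont'; python3 -m pendant '[[[-0.0095,0,-0.0035,0,0,0],[0,0,0,0,0,0]]]'| egrep 'pos|cont'
```

```text
tcp_pos: [469.3, 122.6, 205.4]
contact_force: [-2.5, -3.3, -4.8]
tcp_pos: [469.4, 123.3, 208.1]
contact_force: [-0.8, -0.3, -0.5]
tcp_pos: [469.6, 123.7, 210.3]
contact_force: [0.3, -0.7, 0.4]
```

```bash
python3 -m pendant '[[[-0.0095,0,-0.0035,0,0,0],[0,0,0,0,0,0]]]' | egrep 'pos|cont'; python3 -m pendant '[[[-0.0095,0,-0.0035,0,0,0],[0,0,0,0,0,0]]]'| egrep 'pos|cont';python3 -c "
from h import *
tip()"
```

```text
tcp_pos: [469.6, 123.6, 211.9]
contact_force: [0.2, 0.3, 0.5]
tcp_pos: [469.4, 123.3, 213.1]
contact_force: [-0.6, 0.5, -1.2]
tip [640. 135. 152.] axes x,y,z [[-0.33, -0.09, -0.94], [-0.09, 0.99, -0.06], [0.94, 0.06, -0.34]] F [-0.6  0.5 -1.2] t 13.13
```

```bash
python3 -m pendant '[[[-0.005,0,-0.0018,0,0,0],[0,0,0,0,0,0]]]' | egrep 'pos|cont'; python3 -m pendant '[[[-0.005,0,-0.0018,0,0,0],[0,0,0,0,0,0]]]'| egrep 'pos|cont'
```

```text
tcp_pos: [469.3, 123.3, 213.7]
contact_force: [0.7, 1.1, -2.5]
tcp_pos: [469.2, 123.2, 214.6]
contact_force: [0.8, 0.6, -3.9]
```

```bash
python3 -m pendant '[[[-0.005,0,-0.0018,0,0,0],[0,0,0,0,0,0]]]' | egrep 'pos|cont'; python3 -m pendant '[[[-0.005,0,-0.0018,0,0,0],[0,0,0,0,0,0]]]'| egrep 'pos|cont'
```

```text
tcp_pos: [469.2, 123.3, 215.7]
contact_force: [1.1, 1.5, -4.6]
tcp_pos: [469.2, 123.2, 216.3]
contact_force: [2.0, 0.7, -8.6]
```

```bash
python3 -m pendant '[[[0.012,0,0.004,0,0,0],[0.012,0,0.004,0,0,0],[0,0,0,0,0,0]]]' | egrep 'pos|cont'; python3 -m pendant '[[[0.024,0,0.009,0,0,0],[0.024,0,0.009,0,0,0],[0.024,0,0.009,0,0,0],[0,0,0,0,0,0]]]'| egrep 'pos|cont'
python3 - <<'E'
from h import *
tip();print(np.round(r.get_state()['q'],3))
w=r.capture("wrist"); d=r.capture("side")
cv2.imwrite("pics/v6.png",np.hstack([cv2.resize(w["img"][::-1,::-1],(400,300)),cv2.resize(d["img"][80:280,160:360],(400,400))[50:350]])[...,::-1])
E
```

```text
tcp_pos: [469.4, 123.2, 212.4]
contact_force: [0.2, -0.5, -0.6]
tcp_pos: [469.5, 122.0, 195.6]
contact_force: [-0.2, 0.0, 0.2]
tip [640. 133. 134.] axes x,y,z [[-0.33, -0.09, -0.94], [-0.09, 0.99, -0.06], [0.94, 0.06, -0.34]] F [-0.2  0.   0.2] t 14.38
[ 0.573  1.268 -1.345  2.408  2.72   1.584 -0.339]
```

View pics/v6.png

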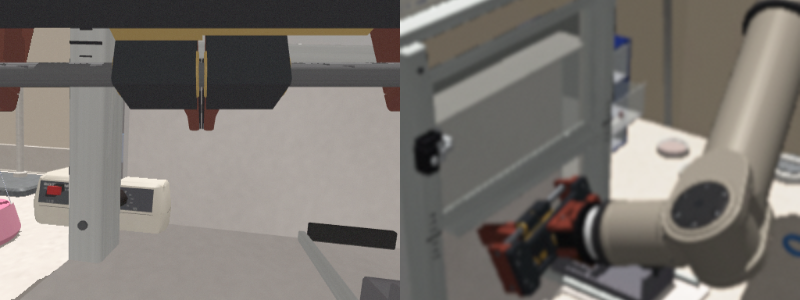

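```bash
python3 -m pendant '[[[0.024,0,0.009,0,0,0],[0,0,0,0,0.055,0],[0,0,0,0,0.055,0],[0,0,0,0,0.055,0],[0,0,0,0,0.055,0],[0,0,0,0,0,0]]]'
python3 - <<'E'
from h import *
tip();print(np.round(r.get_state()['q'],3))
E
```

```text
time: 14.98
tcp_pos: [470.5, 122.0, 192.9]
tcp_rot: [-3.058, 0.762, -2.998]
contact_force: [0.9, -0.0, 1.1]
width: 0.003
gripper_force: 0.0
tip [597. 125.  62.] axes x,y,z [[-0.72, -0.1, -0.69], [-0.09, 0.99, -0.06], [0.69, 0.02, -0.72]] F [ 0.9 -0.   1.1] t 14.98
[ 0.585  1.083 -1.377  2.328  2.128  1.271 -0.271]
```

```bash
python3 -m pendant '[[[-0.094,-0.008,-0.134,0,0,0],[-0.094,-0.008,-0.134,0,0,0],[-0.094,-0.008,-0.134,0,0,0],[-0.094,-0.008,-0.134,0,0,0],[0,0,0,0,0.055,0],[0,0,0,0,0.055,0],[0,0,0,0,0.055,0],[0,0,0,0,0.055,0],[0,0,0,0,0.055,0],[0,0,0,0,0,0]]]'
python3 - <<'E'
from h import *
tip();print(np.round(r.get_state()['q'],3))
for n in ("scene","side"):
    c=r.capture(n)
    for l in("tray","bottle","sash"):
        print(n,l,[(round(t["score"],2),np.round(t["bbox"]).tolist()) for t in r.trace(c,l)[:1]])
E
```

```text
time: 15.82
tcp_pos: [450.9, 120.4, 319.1]
tcp_rot: [-3.076, 0.198, -3.042]
contact_force: [1.9, -0.3, -0.3]
width: 0.003
gripper_force: 0.0
tip [488. 112. 141.] axes x,y,z [[-0.98, -0.1, -0.2], [-0.09, 0.99, -0.06], [0.2, -0.05, -0.98]] F [ 1.9 -0.3 -0.3] t 15.82
[ 0.651  0.579 -1.36   2.125  0.934  0.962  0.441]
scene tray [(0.64, [248.0, 235.0, 52.0, 25.0])]
scene bottle [(0.68, [254.0, 214.0, 14.0, 28.0])]
scene sash [(0.76, [246.0, 148.0, 92.0, 85.0])]
side tray [(0.84, [265.0, 243.0, 62.0, 28.0])]
side bottle []
side sash [(0.93, [217.0, 161.0, 81.0, 120.0])]
```

```bash
python3 -m pendant '[[[0,0,0,-0.024,0.05,0.048],[0,0,0,0,0.045,0],[0.02,-0.19,0,0,0,0],[0.02,-0.19,0,0,0,0],[0.02,-0.19,0,0,0,0],[0.02,-0.19,0,0,0,0],[0,0,0,0,0,0],[0,0,0,0,0,0]]]'
python3 - <<'E'
from h import *
tip();print(np.round(r.get_state()['q'],3))
w=r.capture("wrist"); d=r.capture("side")
cv2.imwrite("pics/v7.png",np.hstack([cv2.resize(w["img"],(440,330)),cv2.resize(d["img"][100:340,140:400],(357,330))])[...,::-1])
E
```

```text
time: 16.88
tcp_pos: [435.5, -33.4, 320.1]
tcp_rot: [-3.132, 0.024, -3.135]
contact_force: [0.2, 0.5, 0.3]
width: 0.004
gripper_force: 0.0
tip [440. -35. 138.] axes x,y,z [[-1.0, -0.01, -0.02], [-0.01, 1.0, -0.01], [0.02, -0.01, -1.0]] F [0.2 0.5 0.3] t 16.88
[ 1.037  0.564 -1.374  2.134  0.7    0.989  0.855]
```

View pics/v7.png

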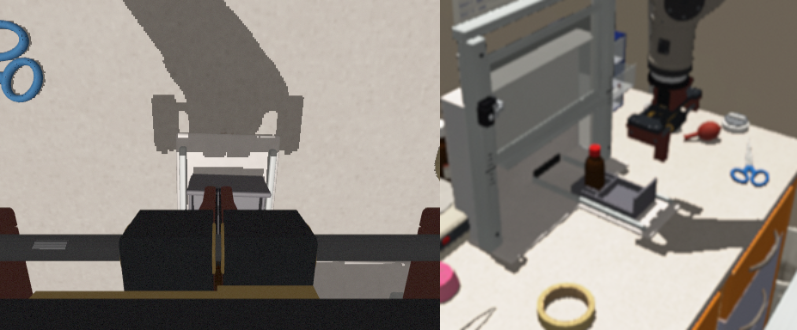

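Run:
```python
from h import *
w=r.capture("wrist"); print(np.round(w["position"]))
k=512/440
for n,px,z in [("upper edge@68",(228,176),68),("upper@12",(228,176),12),("lower@68",(228,194),68),("left@68",(186,180),68),("right@68",(270,180),68),("tongue end L",(180,150),8),("tongue end R",(279,150),8),("tongue far edge",(228,136),8)]:
    print(n,np.round(least_squares(lambda p:proj(w,np.r_[p,z])[0]-np.array(px)*k,[450,0]).x))
t=r.trace(w,"tray")
for d in t[:1]: print(d["score"],d["bbox"])
```

```text
[367. -31. 299.]
upper edge@68 [445. -22.]
upper@12 [464. -20.]
lower@68 [464. -22.]
left@68 [450. -64.]
right@68 [448.  19.]
tongue end L [433. -78.]
tongue end R [431.  41.]
tongue far edge [415. -21.]
0.83 [261.1, 223.1, 99.1, 41.7]
```

```bash
python3 -m pendant '[[[0.02,0.06,0,0,0,0],[0,0,0.17,0,0,0],[0,0,0.17,0,0,0],[0,0,0.17,0,0,0],[0,0,0,0,0,0]]]'
python3 - <<'E'
from h import *
tip();print(np.round(r.get_state()['q'],3))
E
```

```text
time: 17.5
tcp_pos: [432.0, -18.4, 214.4]
tcp_rot: [-3.134, 0.017, -3.125]
contact_force: [-1.2, -0.0, 0.1]
width: 0.002
gripper_force: 0.0
tip [435. -20.  32.] axes x,y,z [[-1.0, -0.02, -0.02], [-0.02, 1.0, -0.01], [0.02, -0.01, -1.0]] F [-1.2 -0.   0.1] t 17.5
[ 0.811  0.687 -1.139  2.215  0.924  0.823  0.643]
```

```bash
python3 -m pendant '[[[-0.02,0,0,0,0,0],[-0.02,0,0,0,0,0],[-0.02,0,0,0,0,0],[-0.01,0,0,0,0,0],[-0.01,0,0,0,0,0],[-0.01,0,0,0,0,0],[0,0,0,0,0,0]]]'|egrep 'pos|con';  python3 -m pendant '[[[-0.01,0,0,0,0,0],[-0.01,0,0,0,0,0],[-0.01,0,0,0,0,0],[-0.01,0,0,0,0,0],[-0.01,0,0,0,0,0],[-0.01,0,0,0,0,0]]]'|egrep 'pos|con'
```

```text
tcp_pos: [452.3, -19.7, 219.1]
contact_force: [-2.8, 0.3, 2.4]
tcp_pos: [464.6, -19.5, 218.9]
contact_force: [-2.1, 0.5, -0.7]
```

```bash
python3 -m pendant '[[[-0.012,0,0,0,0,0],[-0.012,0,0,0,0,0],[-0.012,0,0,0,0,0],[-0.012,0,0,0,0,0],[-0.012,0,0,0,0,0],[-0.012,0,0,0,0,0],[-0.012,0,0,0,0,0],[-0.012,0,0,0,0,0],[-0.012,0,0,0,0,0],[-0.012,0,0,0,0,0]]]'|egrep 'pos|con|time'; python3 -c "
from h import *
tip();print(np.round(r.get_state()['q'],3))"
```

```text
time: 19.42
tcp_pos: [488.4, -19.1, 219.6]
contact_force: [-1.9, 0.2, -0.9]
tip [493. -21.  38.] axes x,y,z [[-1.0, -0.01, -0.02], [-0.01, 1.0, -0.01], [0.02, -0.01, -1.0]] F [-1.9  0.2 -0.9] t 19.42
[ 0.769  0.74  -1.116  2.092  0.918  0.887  0.692]
```

```bash
python3 -m pendant '[[[-0.012,0,0,0,0,0],[-0.012,0,0,0,0,0],[-0.012,0,0,0,0,0],[-0.012,0,0,0,0,0],[-0.012,0,0,0,0,0],[-0.012,0,0,0,0,0],[-0.012,0,0,0,0,0],[-0.012,0,0,0,0,0],[-0.012,0,0,0,0,0],[-0.012,0,0,0,0,0]]]'|egrep 'pos|con|time'; python3 -m pendant '[[[-0.012,0,0,0,0,0],[-0.012,0,0,0,0,0],[-0.012,0,0,0,0,0],[-0.012,0,0,0,0,0],[-0.012,0,0,0,0,0]]]'|egrep 'pos|con|time'
python3 - <<'E'
from h import *
tip()
w=r.capture("wrist"); d=r.capture("side")
cv2.imwrite("pics/v8.png",np.hstack([cv2.resize(w["img"],(440,330)),cv2.resize(d["img"][100:340,140:400],(357,330))])[...,::-1])
E
```

```text
time: 20.25
tcp_pos: [512.4, -18.8, 220.2]
contact_force: [-2.0, -0.1, -1.9]
time: 20.67
tcp_pos: [524.4, -18.6, 220.5]
contact_force: [-1.7, 0.3, -1.4]
tip [529. -20.  39.] axes x,y,z [[-1.0, -0.01, -0.02], [-0.01, 1.0, -0.01], [0.02, -0.01, -1.0]] F [-1.7  0.3 -1.4] t 20.67
```

View pics/v8.png

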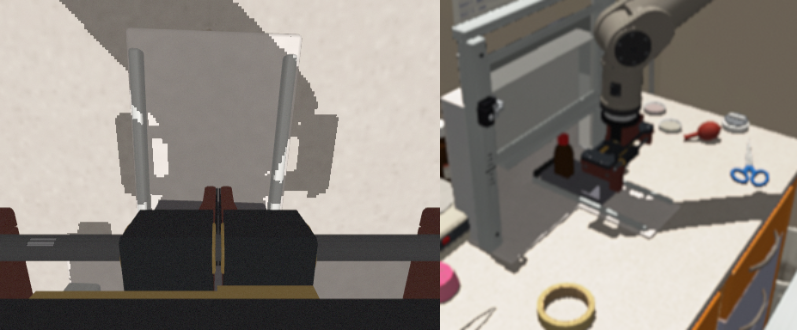

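```bash
python3 -m pendant '[[[-0.01,0,0,0,0,0],[-0.01,0,0,0,0,0],[-0.01,0,0,0,0,0],[-0.01,0,0,0,0,0],[-0.01,0,0,0,0,0]]]'|egrep 'pos|con'; python3 -m pendant '[[[-0.007,0,0,0,0,0],[-0.007,0,0,0,0,0],[-0.007,0,0,0,0,0],[-0.007,0,0,0,0,0]]]'|egrep 'pos|con'
```

```text
tcp_pos: [534.4, -18.5, 220.7]
contact_force: [-1.9, 0.3, -0.9]
tcp_pos: [539.9, -18.5, 220.8]
contact_force: [-4.2, 0.8, -0.5]
```

```bash
python3 -m pendant '[[[-0.006,0,0,0,0,0],[-0.006,0,0,0,0,0],[-0.006,0,0,0,0,0]]]'|egrep 'pos|con'; python3 -m pendant '[[[-0.006,0,0,0,0,0],[-0.006,0,0,0,0,0],[-0.006,0,0,0,0,0]]]'|egrep 'pos|con'
```

```text
tcp_pos: [541.1, -18.0, 220.7]
contact_force: [-16.1, -0.8, 11.8]
tcp_pos: [542.4, -17.6, 220.4]
contact_force: [-25.2, -1.6, 20.9]
```

```bash
python3 -m pendant '[[[0.02,0,0,0,0,0],[0,0,0,0,0,0]]]'|egrep 'pos|con'
python3 - <<'E'
from h import *
tip(); print(r.get_state()["wrist_torque"])
w=r.capture("scene"); d=r.capture("side")
b=r.trace(d,"bottle")[:1]; print([(x["score"],x["bbox"]) for x in b])
cv2.imwrite("pics/v9.png",np.hstack([cv2.resize(w["img"][90:270,180:340],(400,450)),cv2.resize(d["img"][130:290,200:340],(394,450),interpolation=cv2.INTER_CUBIC)])[...,::-1])
E
```

```text
tcp_pos: [540.8, -17.9, 220.5]
contact_force: [-9.8, 1.6, 4.9]
tip [544. -19.  39.] axes x,y,z [[-1.0, -0.01, -0.02], [-0.01, 1.0, -0.01], [0.02, -0.01, -1.0]] F [-9.8  1.6  4.9] t 22.18
[ 0.2857961   2.06005851 -0.08918521]
[(0.72, [225.2, 212.4, 20.5, 29.6])]
```

View pics/v9.png

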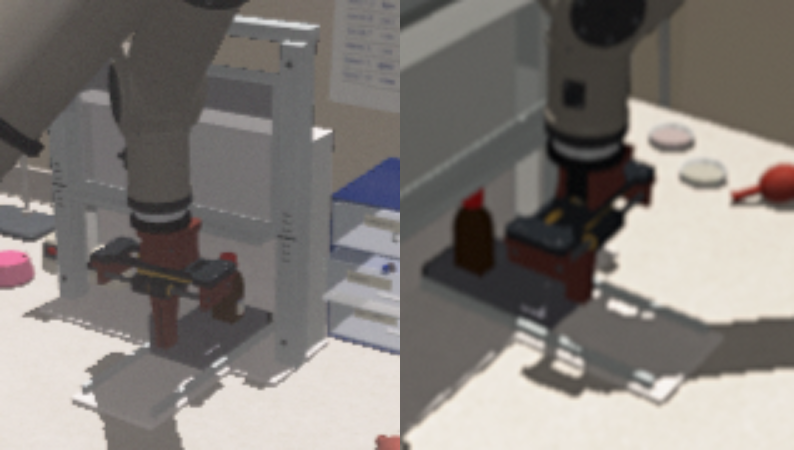

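```bash
python3 -m pendant '[[[0.02,0,0,0,0,0],[0.1,0,0,0,0,0],[0.15,0,0,0,0,0],[0.15,0,0,0,0,0],[0.1,0,-0.1,0,0,0],[0,0,-0.15,0,0,0],[0,0,-0.15,0,0,0],[0,0,0,0,0,0],[0,0,0,0,0,0]]]'|egrep 'pos|con'
python3 - <<'E'
from h import *
tip()
w=r.capture("wrist"); print(np.round(w["position"]))
cv2.imwrite("pics/w10.png",w["img"][...,::-1])
cv2.imwrite("pics/v10.png",cv2.resize(w["img"],(800,600),interpolation=cv2.INTER_CUBIC)[...,::-1])
t=r.trace(w,"tray"); print([(d["score"],d["bbox"]) for d in t[:1]])
import pickle; pickle.dump(w,open("w10.pkl","wb"))
E
```

```text
tcp_pos: [438.1, -19.1, 300.0]
contact_force: [0.3, 0.1, -0.4]
tip [444. -21. 118.] axes x,y,z [[-1.0, -0.01, -0.03], [-0.01, 1.0, -0.01], [0.03, -0.01, -1.0]] F [ 0.3  0.1 -0.4] t 23.08
[369. -20. 278.]
[(0.66, [253.2, 324.0, 9.5, 25.8])]
```

View pics/v10.png

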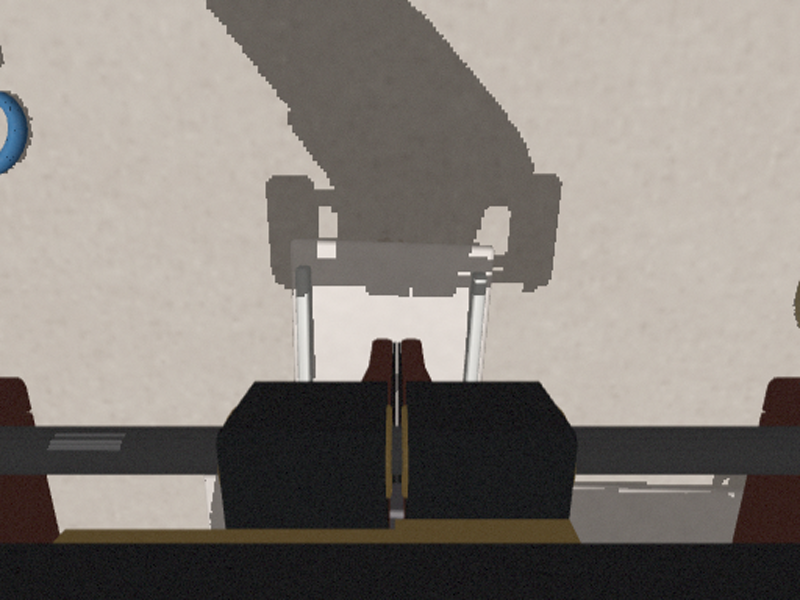

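Run:
```python
from h import *
import pickle
w=pickle.load(open("w10.pkl","rb"))
for c in(300,400,480): print("tongue edge",np.round(least_squares(lambda p:proj(w,np.r_[p,8])[0]-np.array([c*.64,241*.64]),[450,0]).x,1))
cs,cd=r.capture("scene"),r.capture("side")
cv2.imwrite("pics/s1.png",cs["img"][...,::-1]);cv2.imwrite("pics/d1.png",cd["img"][...,::-1])
a=[t[0]["bbox"] if (t:=r.trace(c,"bottle")) else None for c in(cs,cd)]; print(a)
b=[t[0]["bbox"] if (t:=r.trace(c,"tray")) else None for c in(cs,cd)]; print(b)
# red cap centroid before/after in both views; cap centre z~110
P=[]
for fn in("scene0","s1","side0","d1"):
    im=cv2.imread(f"pics/{fn}.png").astype(int); m=(im[...,2]>130)&(im[...,1]<60)&(im[...,0]<70); 
    n,l,s,ct=cv2.connectedComponentsWithStats(m.astype(np.uint8)); i=1+np.argsort(-s[1:,4])[:3]; print(fn,[(s[j,4],np.round(ct[j],1)) for j in i])
```

```text
tongue edge [412.3 -79.9]
tongue edge [411.6 -19.5]
tongue edge [411.   28.7]
[[270.0, 204.6, 15.0, 26.6], [225.2, 214.0, 15.3, 26.2]]
[[263.1, 226.0, 50.0, 27.0], [238.3, 232.4, 54.8, 32.1]]
scene0 [(np.int32(3), array([255., 203.]))]
s1 []
side0 [(np.int32(93), array([125.6, 374.8])), (np.int32(33), array([252.4, 206.9])), (np.int32(24), array([335.2, 191.8]))]
d1 [(np.int32(29), array([ 23.7, 209.9])), (np.int32(26), array([335.3, 192.6])), (np.int32(25), array([127. , 376.9]))]
```

Run:
```python
from h import *
cs,cd=r.capture("scene"),r.capture("side")
for n,A,B,z in(("bottle0",(256,214),(252,222),60),("bottle1",(270,204.6),(225.2,214),60),("tray0",(248,235),(264.5,242.5),30),("tray1",(263.1,226),(238.3,232.4),30)):
    g=lambda p:np.r_[proj(cs,np.r_[p,z])[0]-A,proj(cd,np.r_[p,z])[0]-B]
    s=least_squares(g,[600,0]); print(n,np.round(s.x,1),np.round(g(s.x),1))
print([(t["bbox"],t["score"]) for t in r.trace(cd,"sash")[:1]])
tip()
```

```text
bottle0 [592.6 -30.1] [ 0.3  2.4 -0.9  0.4]
bottle1 [683.2 -25.2] [-0.3  1.6 -0.6 -0.6]
tray0 [536.5 -24.1] [-2.7 -4.1  1.7 -4. ]
tray1 [625.1 -24. ] [-2.8 -5.6  2.3 -4.1]
[([217.7, 161.0, 80.7, 124.8], 0.64)]
tip [441. -20. 116.] axes x,y,z [[-1.0, -0.01, -0.02], [-0.01, 1.0, -0.01], [0.02, -0.01, -1.0]] F [0.  0.4 0.4] t 23.63
```

```bash
python3 -c "
from bench import r;print(r.finish_job())"
```

```text
the job is handed in; nothing more can be done
None
```

The sash is up and holding on its catch by itself (about 10 N peak reading while lifting it), the tray is home against the back stop with the bottle upright (the last push read about 25 N along x, 21 N upward), and the job was handed in at about 24 s with the arm clear.

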